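# Set the dust extractor's wide inlet to half open

### The arm

A 7-joint arm with a two-finger parallel gripper is mounted at the origin on a cart in front of the work surface, level with it; the furniture and walls round the work are solid. World frame = base frame: x ahead of the robot, y to its left, z up, the work surface at z = 0. Lengths are in m, angles in rad, forces in N, time in s.
With the tool pointing down it reaches from about 0.4 to 0.875 m from the base axis. Payload 6.5 kg.
Tool frame: the origin (TCP) lies midway between the tips of the shut fingers; the grasp point (between the pads) lies 19 mm behind it; z points along the fingers, y is the direction in which the jaws open and shut (so a half turn about z gives the same grasp; the last joint's range is limited). The gripper opens to 88 mm and grips with 3 to 60 N. Pads are 18 mm wide; open, the fingers measure 123 mm over their backs; the gripper's body (75 mm by 187 mm) begins 45 mm behind the grasp point.
Start: joints at [1.247, 0.536, -0.004, 1.538, 0.003, 1.067, -0.071], TCP at [0.166, -0.629, 0.205] pointing down, gripper open.
Joint ranges: [-2.7, 2.7], [-0.37, 2.16], [-1.27, 1.26], [0.24, 2.4], [-1.31, 4.45], [0.19, 1.91], [-2.76, 2.76]. Speed limits (rad/s): [2.39, 2.39, 3.14, 3.14, 3.14, 3.14, 3.14].

### API

Orientations are given as a rotation vector (axis times angle).
In Python, from workcell import env gives the robot as it stands.
- The arm moves only by the tool apply_moves, never from a script. Its argument "increments" is one flat list of numbers, 7 for each row, row after row: the opening in per cent of the stroke, from 0 (shut) to 100 (fully open), then the shift along the tool's x, y, z in mm, then the turn, a rotation vector about the tool's x, y, z in rad. In form: [grip, dx, dy, dz, rx, ry, rz, grip, dx, dy, dz, rx, ry, rz, ...]. A call has 1 to 5 rows; each row is the pose to reach, as a shift and turn from the pose commanded when the call began, along the tool's axes at that moment; what a row does not reach only later rows make up. A row lasts 1/8 s, in which the tool goes at most 62.5 mm and 10.7 degrees, less where a joint would pass 70% of its speed; a pose out of reach is approached as far as the arm can. A call with a gripper value outside its range is refused whole. The fingers move at their own pace and stop on an object; "squeeze" is the grip in N (left out, the last holds). Time passes only in rows, so rows that repeat a pose let the fingers close. It gives the time, the measured TCP pose, the force and the opening at its end, in the units of the state.
- env.get_obs(): the state, without advancing time (a new reading comes with each control period).
- env.capture(name): name is "side" or "top" or "wrist"; returns a dict with "pixels" (400x640x3 uint8, red, green, blue), "mtx" (3x3 intrinsics, pixels), "T" (4x4, takes a point from camera to world coordinates). Camera axes: x right, y up, looking along -z (the intrinsics and any distortion apply to the point x, -y, -z); pixel columns grow to the right and rows downward; lengths in m; the calibration is good to about 2 mm. A picture is of the moment at which its call begins. There is no depth.
- env.finish_job(): hands the job in, once; it reports no verdict.
The state is a dict: "clock": time; "joint_positions": joint angles; "joint_velocities": joint speeds; "joint_efforts": joint torques, N m; "eef_pos": TCP position; "ee_rot": TCP orientation; "wrist_force": force on the tool from outside, world axes, zero at the start; "torque": the same for the moment, N m; "width": finger opening in m.
Only numpy, scipy, OpenCV 4.12 (cv2) and the standard library are available. Lean on these libraries where they do the work, as an engineer would, in place of code of your own. Each camera call takes 0.05 s, during which the arm holds its last target. There are 200 camera calls.

### The job

Set the dust extractor's wide inlet to half open: swing that gate's locking lever out, pull the gate straight out 40 mm by its bow handle to the middle one of its three notches, then swing the lever fully home so that its dog locks the gate there. Leave the narrow inlet shut and locked, and leave the things on the bench where they are.

Things in the scene. Friction and masses are not known exactly. Their poses are not given: they have to be found in the camera images.
- extractor: grey steel bench dust extractor, a fixed box 185 (x) x 380 (y) x 140 mm high; origin: centre of its underside, on the bench. Its front (-x of its frame, louvres and switch) faces the robot. On its flat top two slide gates sit side by side, 200 mm apart: one under a wide round inlet collar, one under a narrow one; which is on the left varies. A window sill overhangs the bench behind it
- wide_port: fixed frame of the gate with the WIDE inlet (collar 76 mm across, its top 34 mm above the origin), base 178 x 146 mm; origin: on the inlet's axis, level with the extractor's top (140 mm above the bench). -x points to the extractor's front, the way the gate is pulled; +y to the left. The lever is on its right (-y) side
- wide_gate (a joint): how far the wide inlet's slide plate is pulled out along -x of wide_port, m: 0 shut, 0.080 fully open. Stiff: about 12 N to move, stays where left. Its right edge has three 18 mm notches with rounded corners; they meet the lever's dog (a 10 mm round pin) at 0 (shut), 0.040 (half open) and 0.080, each with 4 mm play either way. With the dog in a notch it cannot be pulled
- wide_handle (a point): middle of the wide gate's bow handle: a level round bar 12 mm thick, 52 mm long between two uprights, lying across the pull (along y of wide_port), 54 mm above the extractor's top (43 mm free below its centre); at x = -90 mm, y = 0 in wide_port when shut, moves with the gate. Nothing on the extractor is higher than 80 mm above its top
- wide_lever (a joint): swing of the wide gate's locking lever, rad: 0 home (lying along the gate's right edge, dog in a notch), 0.60 fully out; dog clear of the plate above about 0.30. Level swing, clockwise from above as it opens: the knob goes out to the right (-y of wide_port). About 2.5 N at the knob, stays where left. Between notches the dog strikes the plate's edge and stops near 0.2
- wide_knob (a point): middle of the upright round black knob (19 mm thick, 39 mm tall) at the free end of the wide gate's lever, 61 mm above the extractor's top, 80 mm from the pivot; with the lever home at x = -15 mm, y = -66 mm in wide_port. It stands higher than the collar beside it, so it can be gripped from above in any direction
- wide_pivot (a point): point on the vertical pivot axis of the wide gate's lever, at the knob's height; at x = -95 mm, y = -66 mm in wide_port
- narrow_port: fixed frame of the gate with the NARROW inlet (collar 50 mm across, 44 mm bore), otherwise the same as wide_port, with the same origin, axes, handle and lever; to be left alone
- narrow_gate (a joint): how far the narrow inlet's slide plate is pulled out, m: 0 shut; same mechanism as wide_gate
- narrow_lever (a joint): swing of the narrow gate's locking lever, rad: 0 home
- narrow_handle (a point): grip of the narrow gate's bow handle, as wide_handle
- narrow_knob (a point): knob of the narrow gate's lever, as wide_knob
- pigment_jar: loose glass jar with black lid, 59 mm thick, 95 mm tall, on the bench to the right of the extractor; origin: centre of its underside
- tape_roll: loose roll of tape lying flat, 92 mm across, 18 mm high; origin: centre of its underside
- mop_brush: loose round brush lying on the bench, 215 mm long, 19 mm thick; origin: centre of its underside
- ink_jar: loose small glass jar with black lid, 47 mm thick, 44 mm tall; origin: centre of its underside

How it is judged:
By the outcome, as a careful person would: the job done as asked, in the order asked, and still so for the second after the job is handed in, with the robot touching nothing.
It also fails if it takes over 59 s, if anything falls off the work surface, if the arm or the gripper's body presses on something with over 40 N, if the wrist force passes 120 N, or if a joint passes its speed limit or range.

## Working session

There is one attempt and no reset: what is moved stays moved. The work goes in short steps, Python scripts to look and compute and a tool call to move; the robot and the scene stay as the last step left them, time stands still between calls to the robot, and variables do not carry over. Pictures are saved under pics/ and viewed, about 8 in all and at most 12, crops included, and the job is handed in when it is done.

Besides the shell and the picture viewer there is one more tool, called after "Call:" in YAML: its name, and indented under it one key for each argument. apply_moves: Moves the arm, as the interface text tells. Its arguments: {"type":"object","properties":{"increments":{"type":"array","items":{"type":"number"}},"squeeze":{"type":"number"}},"required":["increments"]}

```bash
mkdir -p pics
python3 - <<'E'
from workcell import env
import cv2,numpy as np
o=env.get_obs()
for k,v in o.items(): print(k,np.round(v,4))
for n in("side","top"):
    c=env.capture(n); print(n,c.keys(),np.round(c["mtx"],1).tolist(),np.round(c["T"],3).tolist()); cv2.imwrite(f"pics/{n}0.png",c["pixels"][:,:,::-1])
    np.savez(f"{n}0.npz",**{k:c[k] for k in("pixels","mtx","T")})
E
```

```text
clock 0.0
joint_positions [ 1.2468  0.5372 -0.0044  1.5389  0.0026  1.0673 -0.0712]
joint_velocities [ 0.0002  0.0007  0.0003  0.0007  0.0011 -0.0002 -0.0001]
joint_efforts [-3.00000e-04 -5.70978e+01  9.90600e-01 -2.51600e+01 -5.63000e-02
  1.79000e-02  2.00000e-04]
eef_pos [ 0.1655 -0.6279  0.2039]
ee_rot [-3.1138e+00 -4.0370e-01  6.0000e-04]
wrist_force [-0.309  -0.1428  0.3263]
torque [-0.0303  0.0534  0.0255]
width 0.0881
side dict_keys(['pixels', 'mtx', 'T']) [[439.7, 0.0, 318.0], [0.0, 439.7, 198.2], [0.0, 0.0, 1.0]] [[0.955, 0.167, -0.246, 0.332], [-0.297, 0.586, -0.754, -1.06], [0.018, 0.793, 0.609, 0.823], [0.0, 0.0, 0.0, 1.0]]
top dict_keys(['pixels', 'mtx', 'T']) [[509.5, 0.0, 322.5], [0.0, 509.5, 201.0], [0.0, 0.0, 1.0]] [[-0.02, 0.997, -0.079, 0.49], [-1.0, -0.021, -0.012, -0.256], [-0.013, 0.079, 0.997, 1.472], [0.0, 0.0, 0.0, 1.0]]
```

View pics/top0.png

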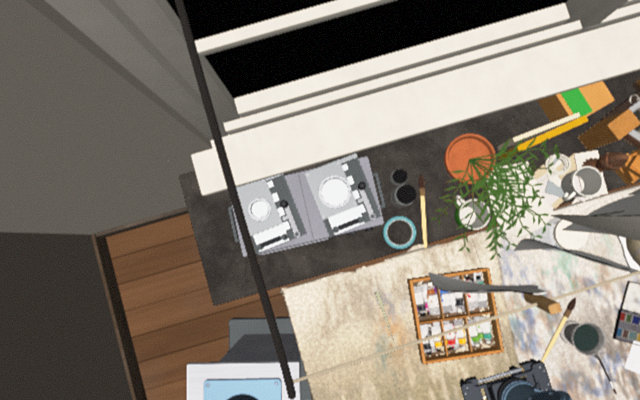

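View pics/side0.png

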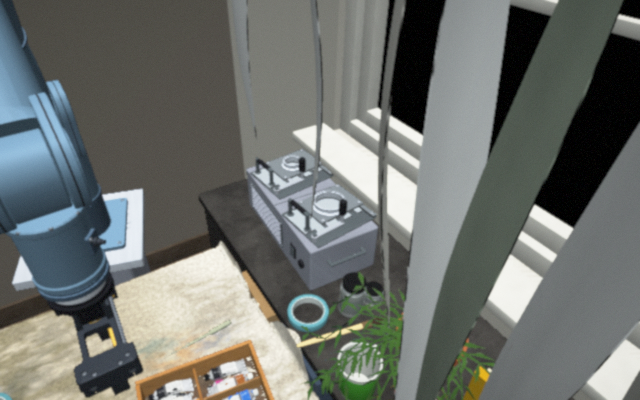

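The wide inlet is the right-hand one: top view collar about (335,191), narrow about (260,209). In the side view the wide handle is at about (300,212) and its knob at about (343,208). I'll zoom in.

Run:
```python
import cv2,numpy as np
t=cv2.imread("pics/top0.png")[145:255,225:395]; s=cv2.imread("pics/side0.png")[140:290,235:395]
t=cv2.resize(t,None,fx=4.7,fy=4.7,interpolation=cv2.INTER_CUBIC);cv2.imwrite("pics/t1.png",t)
s=cv2.resize(s,None,fx=4,fy=4,interpolation=cv2.INTER_CUBIC);cv2.imwrite("pics/s1.png",s)
```

```text
(no output)
```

View pics/t1.png

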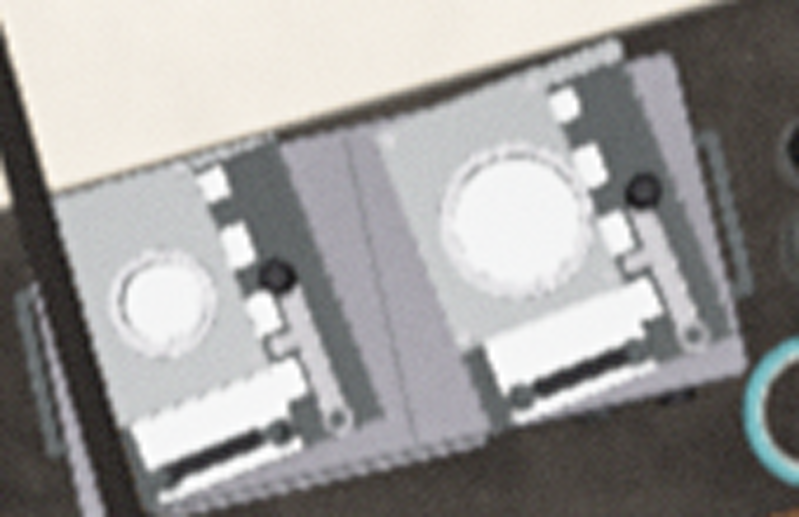

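View pics/s1.png

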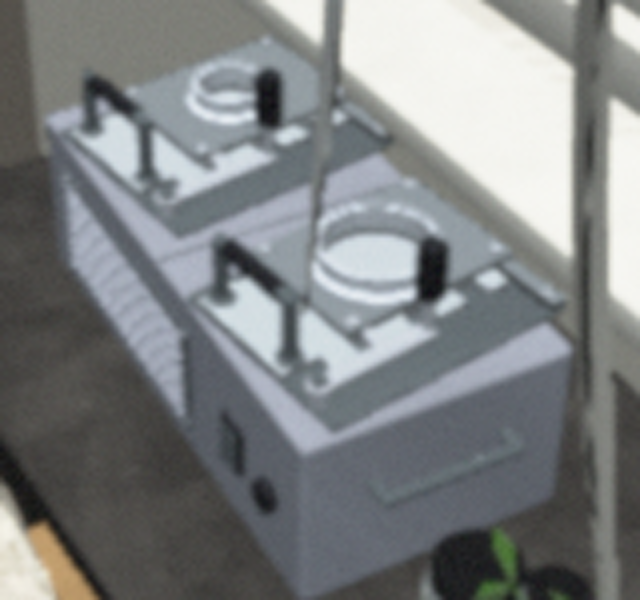

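```bash
cat > fit.py <<'E'
import numpy as np
from scipy.optimize import least_squares
C={n:np.load(n+"0.npz") for n in("top","side")}
def proj(n,p):
    T=C[n]["T"];q=T[:3,:3].T@(p-T[:3,3]);q=C[n]["mtx"]@[q[0],-q[1],-q[2]];return q[:2]/q[2]
def px(n,u,v): return np.array([(u+.5)/4.7-.5+225,(v+.5)/4.7-.5+145]) if n=="top" else np.array([(u+.5)/4-.5+235,(v+.5)/4-.5+140])
K=[-.015,-.066,.0805];H=[-.09,0,.058];c=[0,0,.034]
N=lambda a:[a[0],a[1]+.2,a[2]]
M=[("top",644,190,K),("top",579,373,H),("top",516,222,c),("top",277,275,N(K)),("top",223,455,N(H)),("top",162,303,N(c)),
("side",433,241,K),("side",430,296,[-.015,-.066,.0415]),("side",256,264,H),("side",268,74,N(K)),("side",117,100,N(H))]
def W(x,a):
    cs,s=np.cos(x[2]),np.sin(x[2]);return np.array([x[0]+cs*a[0]-s*a[1],x[1]+s*a[0]+cs*a[1],.14+a[2]])
def f(x): return np.concatenate([proj(n,W(x,a))-px(n,u,v) for n,u,v,a in M])
if __name__=="__main__":
    r=least_squares(f,[.6,-.27,0],loss="soft_l1");print(np.round(r.x,4));print(np.round(f(r.x).reshape(-1,2),2).tolist())
    for n,a in dict(knob=[-.015,-.066,.061],handle=[-.09,0,.054],pivot=[-.095,-.066,.061]).items(): print(n,np.round(W(r.x,a),4),np.hypot(*W(r.x,a)[:2]))
    for n in C:
        M2=[m for m in M if m[0]==n]; g=lambda x:np.concatenate([proj(n,W(x,a))-px(n,u,v) for n,u,v,a in M2])
        print(n,np.round(least_squares(g,r.x).x,4))
E
python3 fit.py
```

```text
[ 0.6247 -0.2728  0.2312]
[[0.85, 0.73], [-3.81, -1.76], [0.46, -3.34], [0.39, 2.83], [-5.64, 0.77], [0.04, -1.1], [0.33, 1.66], [0.18, 1.36], [0.96, -2.01], [-1.43, 1.11], [-1.1, -2.54]]
knob [ 0.6252 -0.3405  0.201 ] 0.7118963602857424
handle [ 0.5371 -0.2934  0.194 ] 0.6119953236160453
pivot [ 0.5473 -0.3588  0.201 ] 0.6544527291854658
top [ 0.6245 -0.2755  0.2409]
side [ 0.625  -0.2729  0.229 ]
```

```bash
cat > fit2.py <<'E'
from fit import *
Wd=[("top",644,190,K),("top",521,396,[-.09,.029,.058]),("top",638,350,[-.09,-.029,.058]),("top",516,222,c),
("side",433,241,K),("side",430,296,[-.015,-.066,.0415]),("side",222,243,[-.09,.029,.058]),("side",290,290,[-.09,-.029,.058])]
Nd=[("top",277,275,K),("top",165,478,[-.09,.029,.058]),("top",281,432,[-.09,-.029,.058]),("top",162,303,c),("side",268,74,K),("side",117,100,H)]
for M in(Wd,Nd):
    g=lambda x:np.concatenate([proj(n,W(x,a))-px(n,u,v) for n,u,v,a in M])
    r=least_squares(g,[.6,-.27,.2],loss="soft_l1");print(np.round(r.x,4),np.round(g(r.x).reshape(-1,2),2).tolist())
    for n,a in dict(knob=[-.015,-.066,.061],handle=[-.09,0,.054],pivot=[-.095,-.066,.061]).items(): print(n,np.round(W(r.x,a),4))
E
python3 fit2.py
```

```text
[ 0.616  -0.2699  0.3787] [[-0.68, 0.26], [1.77, -0.32], [-1.75, 0.43], [-0.61, 0.07], [0.28, 0.58], [0.13, 0.26], [1.06, -0.05], [-0.6, 0.8]]
knob [ 0.6264 -0.3367  0.201 ]
handle [ 0.5323 -0.3032  0.194 ]
pivot [ 0.5521 -0.3663  0.201 ]
[ 0.5757 -0.0778  0.3793] [[-0.1, 0.1], [0.93, -0.01], [-2.31, 0.71], [-0.06, 0.14], [1.03, 0.5], [0.18, -0.06]]
knob [ 0.5862 -0.1447  0.201 ]
handle [ 0.4921 -0.1111  0.194 ]
pivot [ 0.5118 -0.1743  0.201 ]
```

```bash
cat > h.py <<'E'
import sys,numpy as np
from scipy.spatial.transform import Rotation as R
from workcell import env
def go(x,y,z,yaw=None):
    "increments (mm, rad) from measured pose to TCP xyz, tool straight down, tool x at yaw"
    o=env.get_obs();A=R.from_rotvec(o["ee_rot"]);m=A.as_matrix()
    cy=np.arctan2(m[1,0],m[0,0]); yaw=cy if yaw is None else yaw
    B=R.from_euler("z",yaw)*R.from_rotvec([np.pi,0,0])
    d=m.T@(np.array([x,y,z])-o["eef_pos"])*1000
    print("t",round(float(np.ravel(o["clock"])[0]),2),"pos",np.round(o["eef_pos"],4),"yaw",round(cy,3),"F",np.round(o["wrist_force"],1),"w",np.round(o["width"],4),"j7",np.round(o["joint_positions"],2))
    print("inc",np.round(d,1),np.round((A.inv()*B).as_rotvec(),3))
if __name__=="__main__": go(*map(float,sys.argv[1:]))
E
python3 - <<'E'
from fit import *
import cv2
P=[]
def ray(n,u,v):
    T=C[n]["T"];q=np.linalg.inv(C[n]["mtx"])@[u,v,1];return T[:3,3],T[:3,:3]@[q[0],-q[1],-q[2]]
for a,b in[((201,195),(293,131))]:
    o1,d1=ray("top",*a);o2,d2=ray("side",*b);s=np.linalg.lstsq(np.c_[d1,-d2],o2-o1,rcond=None)[0];print(o1+s[0]*d1,o2+s[1]*d2)
for z in(.2,.25,.3,.35):
  for a in((362,152),(205,195),(300,168)):
    o,d=ray("top",*a);print(z,np.round(o+d*(z-o[2])/d[2],3))
E
```

```text
[0.61457652 0.06884205 0.18217662] [0.61598383 0.06851777 0.1822305 ]
0.2 [ 0.713 -0.343  0.2  ]
0.2 [0.613 0.054 0.2  ]
0.2 [ 0.676 -0.186  0.2  ]
0.25 [ 0.704 -0.34   0.25 ]
0.25 [0.608 0.042 0.25 ]
0.25 [ 0.668 -0.189  0.25 ]
0.3 [ 0.695 -0.336  0.3  ]
0.3 [0.603 0.03  0.3  ]
0.3 [ 0.661 -0.191  0.3  ]
0.35 [ 0.687 -0.333  0.35 ]
0.35 [0.598 0.018 0.35 ]
0.35 [ 0.654 -0.194  0.35 ]
```

Call:
apply_moves:
  increments: [100,0,0,-50,0,0,0,100,45,-25,-80,0,0,0,100,95,-55,-110,0,0,0,100,145,-82,-135,0,0,0,100,195,-110,-150,0,0,0]

```text
clock: 0.72
eef_pos: [0.3273, -0.4713, 0.3559]
ee_rot: [3.115, 0.403, 0.001]
wrist_force: [1.4, -0.5, 0.1]
width: 0.0881
```

```bash
python3 h.py .60 -.337 .34 .379
```

```text
t 0.72 pos [ 0.3273 -0.4713  0.3559] yaw 0.257 F [ 1.4 -0.5  0.1] w 0.0881 j7 [ 0.95  0.29 -0.08  1.54  0.02  1.31 -0.45]
inc [297.9 -60.5  15.9] [ 0.001 -0.    -0.122]
```

Call:
apply_moves:
  increments: [100,58,-12,3,0,0,-0.02,100,116,-24,6,0,0,-0.05,100,174,-36,9,0,0,-0.075,100,232,-48,12,0,0,-0.1,100,280,-57,15,0,0,-0.122]

```text
clock: 1.35
eef_pos: [0.5842, -0.344, 0.3391]
ee_rot: [-3.084, -0.596, 0.001]
wrist_force: [0.4, -0.4, 0.6]
width: 0.0879
```

Call:
apply_moves:
  increments: [100,17,-3,0,0,0,0,100,17,-3,0,0,0,0,100,17,-3,0,0,0,0]

```text
clock: 1.72
eef_pos: [0.5954, -0.3389, 0.3401]
ee_rot: [3.085, 0.588, -0.002]
wrist_force: [0.5, -0.7, -0.2]
width: 0.0879
```

```bash
python3 h.py .60 -.337 .34 .379
python3 - <<'E'
from workcell import env
import cv2,numpy as np
c=env.capture("wrist");cv2.imwrite("pics/w0.png",c["pixels"][:,:,::-1]);np.savez("wrist0.npz",**{k:c[k] for k in("pixels","mtx","T")})
print(np.round(c["T"],3).tolist(),np.round(c["mtx"],1).tolist())
E
```

```text
t 1.73 pos [ 0.5954 -0.3389  0.3401] yaw 0.377 F [ 0.5 -0.7 -0.2] w 0.0879 j7 [ 0.57  0.52 -0.19  1.25  0.1   1.38 -0.81]
inc [ 5.  -0.1  0.1] [ 0.001  0.001 -0.002]
[[0.368, 0.881, 0.296, 0.672], [-0.93, 0.349, 0.118, -0.308], [0.001, -0.319, 0.948, 0.521], [0.0, 0.0, 0.0, 1.0]] [[340.9, 0.0, 313.5], [0.0, 340.9, 200.5], [0.0, 0.0, 1.0]]
```

View pics/w0.png

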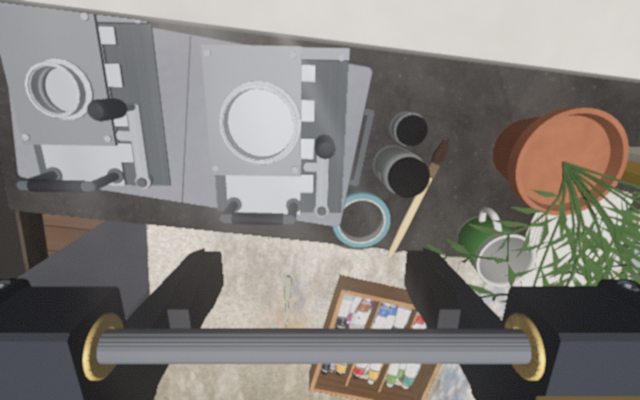

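Wrist view: wide collar about (260,121), knob about (325,146), bow handle (228..291,218), pivot about (321,211). I'll check the fit against these.

```bash
cat > fit3.py <<'E'
import fit;from fit import *
C["wrist"]=np.load("wrist0.npz")
x0=[.616,-.2699,.3787]
pts=[((325,141),[-.015,-.066,.0805]),((260,121),c),((228,218),[-.09,.027,.054]),((291,218),[-.09,-.027,.054])]
for p,a in pts: print(p,np.round(proj("wrist",W(x0,a)),1))
print("knobmid",proj("wrist",W(x0,[-.015,-.066,.061])),"pivot z=.02",proj("wrist",W(x0,[-.095,-.066,.025])))
from fit2 import Wd
g=lambda x:np.concatenate([proj(n,W(x,a))-px(n,u,v) for n,u,v,a in Wd]+[proj("wrist",W(x,a))-p for p,a in pts])
print(least_squares(g,x0,loss="soft_l1").x)
E
python3 fit3.py | grep -v -e '^knob ' -e handle
python3 - <<'E'
import cv2
i=cv2.imread("pics/w0.png")[90:240,190:370];cv2.imwrite("pics/w0c.png",cv2.resize(i,None,fx=4,fy=4,interpolation=cv2.INTER_CUBIC))
E
```

```text
(325, 141) [324.8 149. ]
(260, 121) [257.4 126. ]
(228, 218) [232.9 217.3]
(291, 218) [285.4 217.2]
knobmid [324.16687128 145.35060905] pivot z=.02 [322.59607558 211.78515029]
[ 0.616  -0.2699  0.3787] [[-0.68, 0.26], [1.77, -0.32], [-1.75, 0.43], [-0.61, 0.07], [0.28, 0.58], [0.13, 0.26], [1.06, -0.05], [-0.6, 0.8]]
pivot [ 0.5521 -0.3663  0.201 ]
[ 0.5757 -0.0778  0.3793] [[-0.1, 0.1], [0.93, -0.01], [-2.31, 0.71], [-0.06, 0.14], [1.03, 0.5], [0.18, -0.06]]
pivot [ 0.5118 -0.1743  0.201 ]
[ 0.61648624 -0.27003349  0.38590799]
```

View pics/w0c.png

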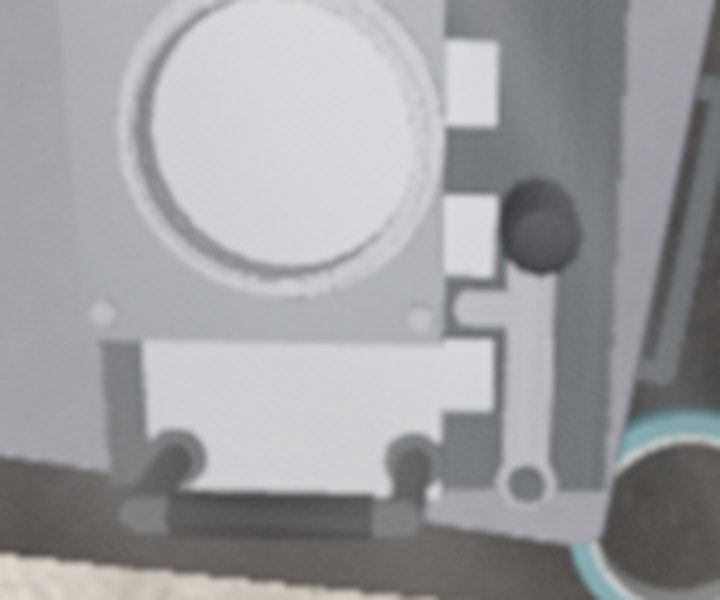

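```bash
python3 h.py .6267 -.3368 .187 .382
```

```text
t 1.77 pos [ 0.5954 -0.339   0.3403] yaw 0.377 F [-0.1  0.1  0.4] w 0.0876 j7 [ 0.57  0.52 -0.19  1.25  0.1   1.38 -0.81]
inc [ 30.1   9.3 153.2] [ 0.001  0.001 -0.005]
```

Call:
apply_moves:
  increments: [60,30,9,20,0,0,-0.005,60,30,9,60,0,0,-0.005,60,30,9,95,0,0,-0.005,60,30,9,100,0,0,-0.005,60,30,9,100,0,0,-0.005]

```text
clock: 2.4
eef_pos: [0.6281, -0.3352, 0.2412]
ee_rot: [3.083, 0.598, 0.001]
wrist_force: [0.4, 0.1, -0.6]
width: 0.0527
```

```bash
python3 h.py .6267 -.3368 .187 .382
```

```text
t 2.4 pos [ 0.6281 -0.3352  0.2412] yaw 0.383 F [ 0.4  0.1 -0.6] w 0.0527 j7 [ 0.54  0.63 -0.19  1.3   0.12  1.22 -0.84]
inc [-2.   0.9 54.2] [ 0.001 -0.001  0.001]
```

Clear above the knob. I'll go down slowly, then close gently.

Call:
apply_moves:
  increments: [60,-2,1,20,0,0,0,60,-2,1,40,0,0,0,60,-2,1,54,0,0,0,60,-2,1,54,0,0,0,60,-2,1,54,0,0,0]
  squeeze: 12

```text
clock: 3.02
eef_pos: [0.6273, -0.3358, 0.1865]
ee_rot: [3.083, 0.601, 0.001]
wrist_force: [0.1, -0.3, 0.4]
width: 0.053
```

Call:
apply_moves:
  increments: [10,0,0,0,0,0,0,10,0,0,0,0,0,0,10,0,0,0,0,0,0,10,0,0,0,0,0,0]

```text
clock: 3.52
eef_pos: [0.6269, -0.3358, 0.1859]
ee_rot: [3.084, 0.601, 0.0]
wrist_force: [0.6, -0.3, -0.0]
width: 0.015
```

```bash
python3 h.py .6267 -.3368 .187 .382
```

```text
t 3.52 pos [ 0.6269 -0.3358  0.1859] yaw 0.385 F [ 0.6 -0.3 -0. ] w 0.015 j7 [ 0.55  0.67 -0.19  1.36  0.13  1.12 -0.85]
inc [-0.5  0.9 -1.1] [ 0.    -0.     0.003]
```

```bash
cat > snap.py <<'E'
import sys,cv2,numpy as np
from workcell import env
n,f,u0,u1,v0,v1,k=sys.argv[1],sys.argv[2],*map(int,sys.argv[3:])
c=env.capture(n);np.savez(f"{f}.npz",**{k_:c[k_] for k_ in("pixels","mtx","T")})
cv2.imwrite(f"pics/{f}.png",cv2.resize(c["pixels"][v0:v1,u0:u1,::-1],None,fx=k,fy=k,interpolation=cv2.INTER_CUBIC))
o=env.get_obs();print(o["width"],np.round(o["wrist_force"],1),np.round(o["eef_pos"],4))
E
python3 snap.py wrist w1 150 500 60 340 2
```

```text
0.01106316544073306 [-0.3 -0.3 -0. ] [ 0.6268 -0.3358  0.1859]
```

View pics/w1.png

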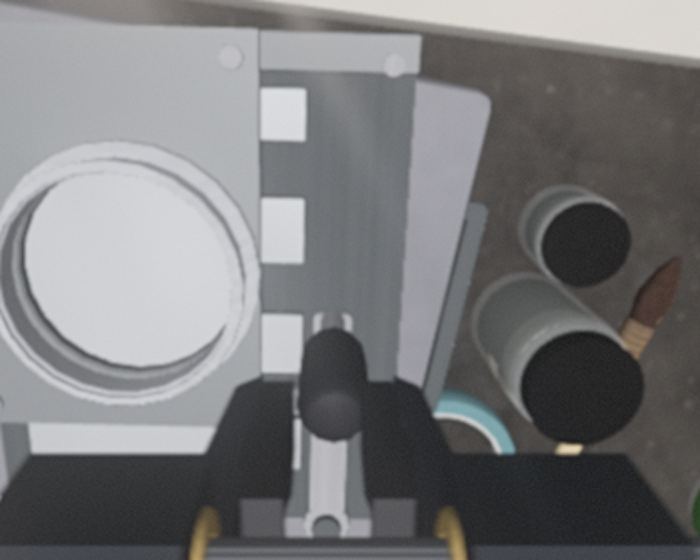

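The view shows the fingers closed on the robot side of the knob (knob top at crop (333,410), in front of the fingers), so they missed it. I'll re-measure the knob against the TCP from this image.

Run:
```python
from fit import *
C["w"]=np.load("w1.npz");print(np.round(C["w"]["T"],3).tolist())
tcp=np.array([.6268,-.3358,.1859])
print("tcp",proj("w",tcp),"grasp",proj("w",tcp+[0,0,.019]))
def back(n,u,v,z):
    T=C[n]["T"];q=np.linalg.inv(C[n]["mtx"])@[u,v,1];d=T[:3,:3]@[q[0],-q[1],-q[2]];return T[:3,3]+d*(z-T[2,3])/d[2]
def p(u,v): return u/2+150,v/2+60
print("top",back("w",*p(333,413),.2205),"bottom",back("w",*p(334,355),.1815))
x=[.616,-.27,.382]
for a in ([-.015,-.066,.0805],[-.015,-.066,.0415],[-.015,-.066,.061],[-.095,-.066,.03],[0,0,.034]): print(a,(proj("w",W(x,a))-[150,60])*2)
print("pivot",back("w",*p(326,525),.17),"collar",back("w",*p(128,262),.174))
```

```text
[[0.375, 0.879, 0.295, 0.703], [-0.927, 0.356, 0.119, -0.304], [-0.0, -0.318, 0.948, 0.367], [0.0, 0.0, 0.0, 1.0]]
tcp [314.69483308 236.39539054] grasp [314.80834875 251.45562697]
top [ 0.62697679 -0.33655293  0.2205    ] bottom [ 0.62479339 -0.33810963  0.1815    ]
[-0.015, -0.066, 0.0805] [333.6203724  414.37995166]
[-0.015, -0.066, 0.0415] [332.4312894  348.11723028]
[-0.015, -0.066, 0.061] [332.96591643 377.90980305]
[-0.095, -0.066, 0.03] [330.95659756 544.44416082]
[0, 0, 0.034] [112.21124294 291.32723562]
pivot [ 0.55935102 -0.36199663  0.17      ] collar [ 0.62660494 -0.27172716  0.174     ]
```

Call:
apply_moves:
  increments: [10,0,0,0,0,0,0,10,0,0,0,0,0,0]

```text
clock: 3.82
eef_pos: [0.6269, -0.3359, 0.1859]
ee_rot: [3.083, 0.601, 0.0]
wrist_force: [-0.1, -1.1, 0.8]
width: 0.0089
```

```bash
python3 snap.py wrist w2 150 500 60 340 2
```

```text
0.008868838466633548 [ 0.  -0.8  0.8] [ 0.6269 -0.3359  0.1859]
```

View pics/w2.png

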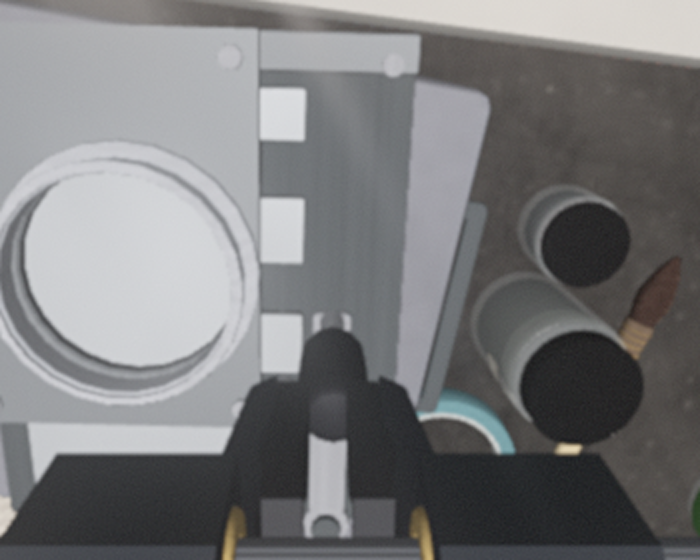

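The fingers overlap the knob's top without being stopped (width fell to 8.9 mm). The tips seem to be above the knob, higher than the TCP reading implies, so I'll check from the side.

```bash
python3 snap.py side s2 270 420 110 260 4
python3 - <<'E'
from fit import *
t=np.array([.6269,-.3359,.1859])
for a in (t,t+[0,0,.019],t+[0,0,.035]): print((proj("side",a)-[270,110])*4)
x=[.616,-.27,.382]
for z in(.0805,.0415):print((proj("side",W(x,[-.015,-.066,z]))-[270,110])*4)
E
```

```text
0.0086742352889196 [0.5 0.1 0.3] [ 0.6269 -0.3359  0.1859]
[289.70534494 408.56412371]
[291.44784102 382.57904633]
[292.94696233 360.22330965]
[293.11425445 361.83622751]
[289.50511227 415.56100377]
```

View pics/s2.png

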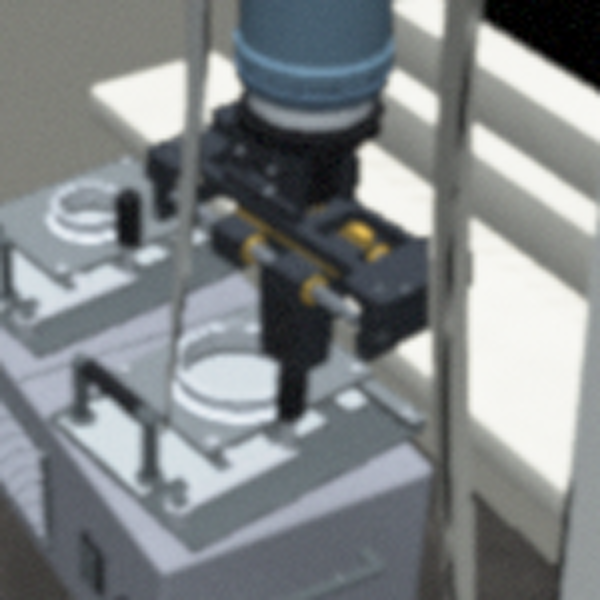

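Confirmed: the fingertips end at crop row ~362, level with the knob's top (~(291,362)). So the real tips sit about 34 mm above the reported TCP. I'll open and go 33 mm lower, watching the force.

Call:
apply_moves:
  increments: [55,0,0,-3,0,0,0,55,0,0,-3,0,0,0,55,0,0,-3,0,0,0,55,0,0,-3,0,0,0,55,0,0,-3,0,0,0]
  squeeze: 12

```text
clock: 4.55
eef_pos: [0.6268, -0.3357, 0.1887]
ee_rot: [-3.084, -0.601, 0.0]
wrist_force: [0.5, -0.6, -0.6]
width: 0.0484
```

Call:
apply_moves:
  increments: [55,0,1,8,0,0,0,55,0,1,16,0,0,0,55,0,1,24,0,0,0,55,0,1,32,0,0,0,55,0,1,35,0,0,0]

```text
clock: 5.18
eef_pos: [0.6268, -0.3365, 0.1529]
ee_rot: [-3.083, -0.601, 0.001]
wrist_force: [-0.0, 0.3, 0.6]
width: 0.0485
```

Call:
apply_moves:
  increments: [15,0,0,0,0,0,0,15,0,0,0,0,0,0,15,0,0,0,0,0,0,15,0,0,0,0,0,0,15,0,0,0,0,0,0]

```text
clock: 5.8
eef_pos: [0.6276, -0.3372, 0.1542]
ee_rot: [3.083, 0.6, 0.001]
wrist_force: [1.2, -2.2, 0.3]
width: 0.0184
```

```bash
python3 h.py .6267 -.3368 .153 .382
```

```text
t 5.8 pos [ 0.6276 -0.3372  0.1542] yaw 0.385 F [ 1.2 -2.2  0.3] w 0.0184 j7 [ 0.55  0.7  -0.19  1.38  0.14  1.07 -0.85]
inc [-0.7 -0.7  1.2] [ 0.001 -0.001  0.003]
```

Gripped at 18.4 mm, which matches the knob. Now I'll swing the lever out along its arc.

Call:
apply_moves:
  increments: [15,-1,12,0,0,0,0,15,-3.5,23.5,0,0,0,0,15,-8,35,0,0,0,0,15,-13,44,0,0,0,0,15,-14,45,0,0,0,0]

```text
clock: 6.42
eef_pos: [0.6322, -0.3837, 0.1539]
ee_rot: [-3.083, -0.6, -0.004]
wrist_force: [4.4, 4.7, 1.4]
width: 0.0179
```

Call:
apply_moves:
  increments: [15,0,0,0,0,0,0,15,0,0,0,0,0,0]

```text
clock: 6.68
eef_pos: [0.6321, -0.3838, 0.154]
ee_rot: [3.083, 0.601, 0.003]
wrist_force: [4.8, 1.9, -0.3]
width: 0.0181
```

```bash
cat > st.py <<'E'
import numpy as np
from workcell import env
def port(p,x=(.6163,-.27,.382)):
    d=np.array(p[:2])-x[:2];c,s=np.cos(x[2]),np.sin(x[2]);return np.array([c*d[0]+s*d[1],-s*d[0]+c*d[1]])*1000
o=env.get_obs();print("port mm",port(o["eef_pos"]),"z",o["eef_pos"][2],"w",o["width"],"F",np.round(o["wrist_force"],1),"t",o["clock"])
q=port(o["eef_pos"])-[-95,-66];print("lever if held",np.arctan2(-q[1],q[0]),np.hypot(*q))
E
python3 st.py
```

```text
port mm [ -27.73425439 -111.48791704] z 0.1539782767205006 w 0.01814036378239053 F [ 4.8  1.9 -0.3] t 6.675
lever if held 0.5946023630662024 81.202408392694
```

Lever measures 0.595 rad, and the radius of 81 mm matches the stated 80. Next: release, rise, and turn a quarter for the handle.

Call:
apply_moves:
  increments: [50,0,0,0,0,0,0,50,0,0,0,0,0,0,50,0,0,0,0,0,0,50,0,0,-30,0,0,0,50,0,0,-80,0,0,0]

```text
clock: 7.3
eef_pos: [0.6295, -0.3833, 0.2325]
ee_rot: [-3.081, -0.6, 0.006]
wrist_force: [1.3, 0.8, 0.0]
width: 0.0441
```

Call:
apply_moves:
  increments: [40,-10,-20,-10,0,0,0.18,40,-25,-45,-10,0,0,0.36,40,-40,-70,-10,0,0,0.54,40,-55,-95,-10,0,0,0.72,40,-62,-111,-10,0,0,0.9]

```text
clock: 7.92
eef_pos: [0.5305, -0.3037, 0.244]
ee_rot: [3.035, -0.81, -0.001]
wrist_force: [0.1, -0.3, 0.1]
width: 0.0351
```

```bash
python3 h.py .5328 -.3036 .22 -1.189
```

```text
t 7.92 pos [ 0.5305 -0.3037  0.244 ] yaw -0.522 F [ 0.1 -0.3  0.1] w 0.0351 j7 [ 0.46  0.43 -0.02  1.6   0.01  1.11 -1.65]
inc [ 1.9 -1.2 24. ] [0.001 0.    0.667]
```

Call:
apply_moves:
  increments: [40,2,-1,0,0,0,0.18,40,2,-1,0,0,0,0.36,40,2,-1,0,0,0,0.54,40,2,-1,0,0,0.667,40,2,-1,0,0,0,0.667]

```text
schema error: expected a multiple of 7 numbers
```

```bash
python3 h.py .5328 -.3036 .141 -1.189;python3 st.py
```

```text
t 7.92 pos [ 0.5305 -0.3037  0.244 ] yaw -0.522 F [ 0.1 -0.3  0.1] w 0.0351 j7 [ 0.46  0.43 -0.02  1.6   0.01  1.11 -1.65]
inc [  2.   -1.2 103. ] [0.001 0.    0.667]
port mm [-92.13301916   0.71818879] z 0.24400580674966696 w 0.035092956907208005 F [ 0.1 -0.3  0.1] t 7.925
lever if held -1.5278512443054015 66.77975961768472
```

Call:
apply_moves:
  increments: [40,2,-1,0,0,0,0.18,40,2,-1,0,0,0,0.36,40,2,-1,0,0,0,0.54,40,2,-1,0,0,0,0.667,40,2,-1,0,0,0,0.667]

```text
clock: 8.55
eef_pos: [0.534, -0.3042, 0.2438]
ee_rot: [2.609, -1.749, -0.0]
wrist_force: [-0.7, -0.6, 0.1]
width: 0.0356
```

```bash
python3 h.py .5328 -.3036 .141 -1.189;python3 st.py; python3 snap.py wrist w3 0 640 0 400 1
```

```text
t 8.55 pos [ 0.534  -0.3042  0.2438] yaw -1.181 F [-0.7 -0.6  0.1] w 0.0356 j7 [ 0.36  0.44  0.12  1.6  -0.06  1.1  -2.26]
inc [ -1.1   0.8 102.8] [ 0.001 -0.     0.008]
port mm [-89.12030069  -1.08511986] z 0.24382657187797027 w 0.0355502858536066 F [-0.7 -0.6  0.1] t 8.55
lever if held -1.4804672818731828 65.18061466168531
0.035375007999915484 [-0.5  0.5 -0.7] [ 0.5341 -0.3042  0.2438]
```

View pics/w3.png

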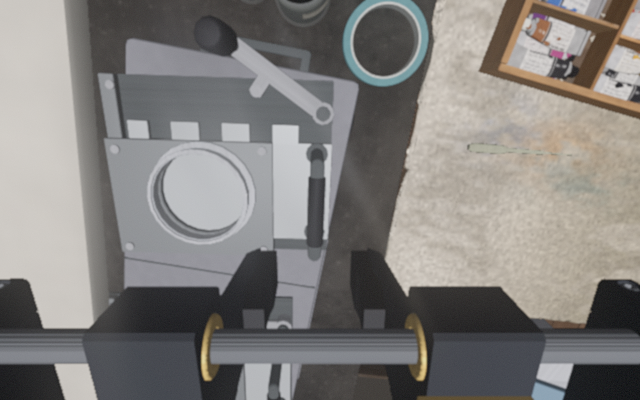

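The lever is out (knob at (213,35), pivot (322,113)). The bow handle spans (317,155)–(315,245), in line with the open fingers (mid about 314). I'll check the handle position, then descend.

Run:
```python
from fit import *
C["w"]=np.load("w3.npz")
def back(n,u,v,z):
    T=C[n]["T"];q=np.linalg.inv(C[n]["mtx"])@[u,v,1];d=T[:3,:3]@[q[0],-q[1],-q[2]];return T[:3,3]+d*(z-T[2,3])/d[2]
print(proj("w",np.array([.5328,-.3036,.194])))
print(back("w",316,199,.194),back("w",317,155,.194),back("w",315,245,.194))
```

```text
[314.04289599 208.41459834]
[ 0.53422413 -0.31072745  0.194     ] [ 0.54569189 -0.3402443   0.194     ] [ 0.52109113 -0.27701811  0.194     ]
```

Call:
apply_moves:
  increments: [40,-1,1,25,0,0,0.008,40,-1,1,50,0,0,0.008,40,-1,1,70,0,0,0.008,40,-1,1,90,0,0,0.008,40,-1,1,102,0,0,0.008]

```text
clock: 9.22
eef_pos: [0.5325, -0.3035, 0.1408]
ee_rot: [2.603, -1.758, -0.002]
wrist_force: [-0.1, -0.0, -0.8]
width: 0.0355
```

Call:
apply_moves:
  increments: [5,0,0,0,0,0,0,5,0,0,0,0,0,0,5,0,0,0,0,0,0,5,0,0,0,0,0,0,5,0,0,0,0,0,0]
  squeeze: 35

```text
clock: 9.85
eef_pos: [0.5325, -0.3043, 0.1425]
ee_rot: [2.6, -1.762, 0.0]
wrist_force: [-4.8, -1.4, 5.4]
width: 0.0107
```

```bash
python3 st.py; python3 h.py .5328 -.3036 .141 -1.189
```

```text
port mm [-90.52502076  -0.62486144] z 0.142504587895311 w 0.01074063514280797 F [-4.8 -1.4  5.4] t 9.85
lever if held -1.5024521559534758 65.52811747915544
t 9.85 pos [ 0.5325 -0.3043  0.1425] yaw -1.191 F [-4.8 -1.4  5.4] w 0.0107 j7 [ 0.37  0.54  0.11  1.7  -0.07  0.9  -2.26]
inc [-0.6 -0.5  1.5] [ 0.    -0.001 -0.002]
```

Held the bar at 10.7 mm. Pulling 40 mm along tool +y.

Call:
apply_moves:
  increments: [5,0,8,0,0,0,0,5,0,16,0,0,0,0,5,0,24,0,0,0,0,5,0,32,0,0,0,0,5,0,38,0,0,0,0]

```text
clock: 10.48
eef_pos: [0.5034, -0.3153, 0.1426]
ee_rot: [-2.6, 1.753, -0.012]
wrist_force: [12.0, 3.6, -4.8]
width: 0.0108
```

```bash
python3 st.py
```

```text
port mm [-1.21625126e+02  6.74744456e-02] z 0.14262915073325755 w 0.01080667757697203 F [12.   3.6 -4.8] t 10.475
lever if held -1.9538853666127611 71.23067105277268
```

Call:
apply_moves:
  increments: [5,0,4,0,0,0,0,5,0,4,0,0,0,0,5,0,4,0,0,0,0]

```text
clock: 10.85
eef_pos: [0.4991, -0.3169, 0.1426]
ee_rot: [-2.6, 1.754, -0.01]
wrist_force: [9.2, 3.5, -2.4]
width: 0.0104
```

```bash
python3 st.py
```

```text
port mm [-126.27096064    0.16168243] z 0.1426146670462397 w 0.010374420522820204 F [ 9.2  3.5 -2.4] t 10.85
lever if held -2.012321098795254 73.17951353262325
```

Call:
apply_moves:
  increments: [5,0,4,0,0,0,0,5,0,4.5,0,0,0,0,5,0,4.5,0,0,0,0]

```text
clock: 11.22
eef_pos: [0.4954, -0.3183, 0.1426]
ee_rot: [-2.6, 1.753, -0.011]
wrist_force: [10.3, 3.8, -3.2]
width: 0.0104
```

```bash
python3 st.py
```

```text
port mm [-130.17065963    0.23528913] z 0.14259630830788542 w 0.01040616627823531 F [10.3  3.8 -3.2] t 11.225
lever if held -2.0589319997622098 74.99392525646576
```

Call:
apply_moves:
  increments: [30,0,0,0,0,0,0,40,0,-4,0,0,0,0,40,0,-4,0,0,0,0,40,0,-4,-40,0,0,0,40,0,-4,-100,0,0,0]
  squeeze: 12

```text
clock: 11.85
eef_pos: [0.4919, -0.3188, 0.2412]
ee_rot: [2.601, -1.761, -0.007]
wrist_force: [0.6, 0.2, 0.3]
width: 0.0352
```

```bash
python3 st.py; python3 snap.py wrist w4 80 400 0 280 2
python3 - <<'E'
from fit import *
C["w"]=np.load("w4.npz")
x=[.6163,-.27,.382]
for a in ([-.13,.02,.054],[-.13,-.03,.054],[-.095,-.066,.03]): print((proj("w",W(x,a))-[80,0])*2)
E
```

```text
port mm [-133.60557939    1.10813629] z 0.24124237303301896 w 0.0351743238976477 F [0.6 0.2 0.3] t 11.85
lever if held -2.092836650527517 77.42023453825942
0.035039516077340724 [ 1.7 -1.9  6.8] [ 0.4963 -0.3217  0.2509]
[455.43141527 464.89728042]
[454.38069247 330.40152319]
[356.58469639 216.73979385]
```

View pics/w4.png

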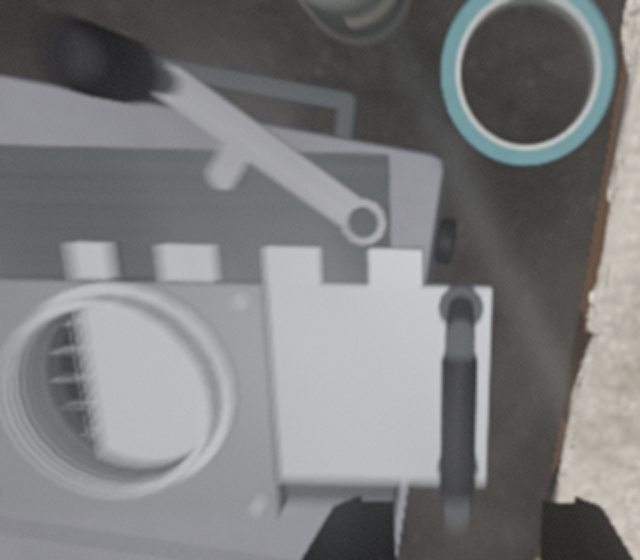

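Gate is out: the bar is at crop col 458 (predicted 455 for 40 mm, so within about 1 mm), and the middle notch (col 242) sits where the dog swings in (about 239). The lever is still out. Back to the knob.

Call:
apply_moves:
  increments: [50,20,-18,0,0,0,-0.18,50,45,-40,0,0,0,-0.36,50,70,-62,0,0,0,-0.54,50,95,-84,0,0,0,-0.72,50,110,-100,0,0,0,-0.9]

```text
clock: 12.52
eef_pos: [0.6278, -0.3853, 0.241]
ee_rot: [3.11, -0.446, -0.001]
wrist_force: [-0.5, 0.7, 0.2]
width: 0.0443
```

```bash
python3 - <<'E'
from fit import W
print(W((.6163,-.27,.382),[-.028,-.111,0]))
E
python3 h.py .6317 -.3834 .235 .382
```

```text
[ 0.63169647 -0.38343698  0.14      ]
t 12.53 pos [ 0.6278 -0.3853  0.241 ] yaw -0.285 F [-0.5  0.7  0.2] w 0.0443 j7 [ 0.52  0.67 -0.06  1.22  0.04  1.25 -1.39]
inc [ 3.2 -3.   6. ] [ 0.     0.    -0.667]
```

Call:
apply_moves:
  increments: [55,3,-3,0,0,0,-0.18,55,3,-3,0,0,0,-0.36,55,3,-3,0,0,0,-0.54,55,3,-3,0,0,0,-0.667,55,3,-3,0,0,0,-0.667]

```text
clock: 13.15
eef_pos: [0.6305, -0.3826, 0.2413]
ee_rot: [-3.086, -0.586, 0.001]
wrist_force: [-0.5, -0.3, -0.2]
width: 0.0484
```

```bash
python3 h.py .6317 -.3834 .153 .382
```

```text
t 13.15 pos [ 0.6305 -0.3826  0.2413] yaw 0.375 F [-0.5 -0.3 -0.2] w 0.0484 j7 [ 0.6   0.68 -0.2   1.21  0.13  1.26 -0.79]
inc [ 0.9  1.2 88.3] [-0.001  0.    -0.007]
```

Call:
apply_moves:
  increments: [55,1,1,25,0,0,-0.007,55,1,1,50,0,0,-0.007,55,1,1,68,0,0,-0.007,55,1,1,82,0,0,-0.007,55,1,1,88,0,0,-0.007]

```text
clock: 13.78
eef_pos: [0.632, -0.3828, 0.153]
ee_rot: [-3.084, -0.598, 0.001]
wrist_force: [0.0, 1.2, 0.5]
width: 0.0484
```

Call:
apply_moves:
  increments: [15,0,0,0,0,0,0,15,0,0,0,0,0,0,15,0,0,0,0,0,0,15,0,0,0,0,0,0,15,0,0,0,0,0,0]
  squeeze: 12

```text
clock: 14.4
eef_pos: [0.6328, -0.3833, 0.1545]
ee_rot: [3.083, 0.599, 0.002]
wrist_force: [1.3, -1.2, 1.5]
width: 0.0183
```

```bash
python3 st.py
```

```text
port mm [ -26.91820034 -111.2474958 ] z 0.15449677209465693 w 0.018293825450307503 F [ 1.3 -1.2  1.5] t 14.4
lever if held 0.586573849139912 81.7463596798955
```

Gripped again at the out position. Swinging home along the arc.

Call:
apply_moves:
  increments: [15,5,-9.5,0,0,0,0,15,9.5,-20.5,0,0,0,0,15,12,-32,0,0,0,0,15,12.5,-44.5,0,0,0,0,15,12.5,-47,0,0,0,0]

```text
clock: 15.02
eef_pos: [0.6299, -0.3361, 0.1552]
ee_rot: [3.078, 0.599, 0.012]
wrist_force: [12.7, -8.3, -4.8]
width: 0.0186
```

Call:
apply_moves:
  increments: [15,0,0,0,0,0,0,15,0,0,0,0,0,0]

```text
clock: 15.28
eef_pos: [0.6299, -0.3362, 0.1551]
ee_rot: [3.079, 0.598, 0.012]
wrist_force: [10.4, -5.2, -2.1]
width: 0.0186
```

```bash
python3 st.py
```

```text
port mm [-12.01592427 -66.47994818] z 0.15511204530171657 w 0.018639122766432967 F [10.4 -5.2 -2.1] t 15.275
lever if held 0.0057835533716009075 82.98546363936303
```

Lever is home (0.006 rad, reaction about 9 N on the stop). Releasing and retreating.

Call:
apply_moves:
  increments: [55,0,2,0,0,0,0,55,0,2,0,0,0,0,55,0,2,0,0,0,0,55,0,2,-30,0,0,0,55,-20,2,-80,0,0,0]

```text
clock: 15.9
eef_pos: [0.6079, -0.3417, 0.2324]
ee_rot: [-3.079, -0.603, 0.004]
wrist_force: [-0.4, 0.1, 0.8]
width: 0.0484
```

Call:
apply_moves:
  increments: [55,-20,0,-50,0,0,0,55,-30,0,-80,0,0,0,55,-30,0,-80,0,0,0,55,-30,0,-80,0,0,0]

```text
clock: 16.4
eef_pos: [0.5802, -0.3545, 0.3124]
ee_rot: [-3.082, -0.6, 0.002]
wrist_force: [0.9, -0.2, -0.2]
width: 0.0486
```

```bash
python3 st.py; python3 snap.py wrist w5 0 480 0 300 1
python3 - <<'E'
from fit import *
import cv2
C["w"]=np.load("w5.npz")
i=C["w"]["pixels"][:300,:480,::-1];cv2.imwrite("pics/w5.png",cv2.resize(i,(800,500),interpolation=cv2.INTER_CUBIC))
x=[.6163,-.27,.382]
for th in(0,.2):print("knob",th,proj("w",W(x,[-.095+.08*np.cos(th),-.066-.08*np.sin(th),.0805]))*5/3)
for g in(.036,.04,.044):print("bar",g,proj("w",W(x,[-.09-g,0,.054]))*5/3)
E
```

```text
port mm [-64.94626507 -64.92321669] z 0.31235768262274766 w 0.04860728033751139 F [ 0.9 -0.2 -0.2] t 16.4
lever if held -0.03581328293602187 30.073018562035053
0.048100121730153135 [-0.4  0.5 -0.2] [ 0.5801 -0.3543  0.3118]
knob 0 [526.84615195 216.01367785]
knob 0.2 [560.36951844 219.51690046]
bar 0.036 [411.82833251 404.32433133]
bar 0.04 [412.2390313  410.56819386]
bar 0.044 [412.64657172 416.7640398 ]
```

View pics/w5.png

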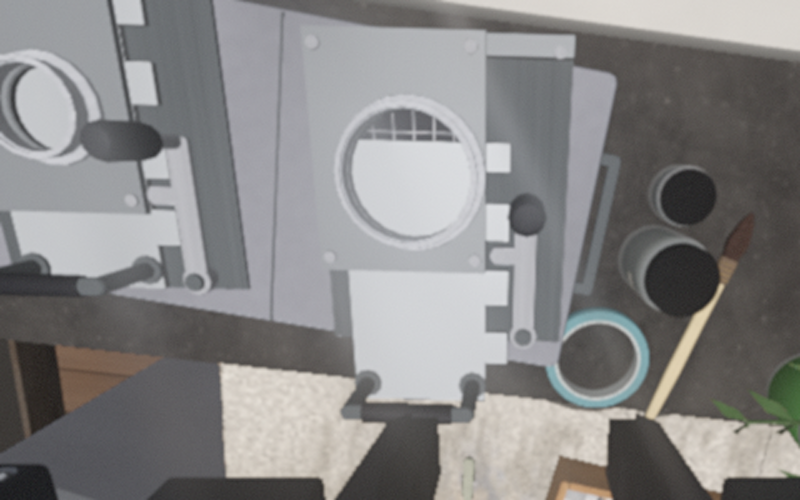

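The lever lies along the gate edge. Its knob is at (527,215), against a prediction of (527,216) for home. The dog is in the middle notch at (500,257), and the bar is at row ~412, about 41 mm out. The narrow gate and the loose things look unchanged, so I'm handing in.

```bash
python3 -c "
from workcell import env
print(env.finish_job())"
```

```text
the job is handed in; nothing more can be done
None
```

The wide inlet is set to half open and locked, and the job is handed in at about 16.5 s of the 59 s allowed. I swung its lever out to about 0.59 rad, pulled the gate out by its bow handle, and swung the lever back home.

**Last checks**
- **Gate:** the arm travelled 39.7 mm during the pull. The final picture puts the handle bar at about 41 mm, so the two differ by about 1 mm, well inside the 4 mm play.
- **Lever:** it measured 0.006 rad while held against the stop. In the final picture the knob is within a pixel of where it should be when home, with the dog in the middle notch.
- **Everything else:** the narrow gate and lever, the jars, the tape and the brush look unmoved in the pictures. The arm was clear of everything at hand-in. The highest wrist force I saw reported was about 16 N.

**What disagreed**
- **First knob grasp:** it missed because the real fingertips sit about 34 mm above the reported TCP. The fingers closed just above the knob with no force showing. I confirmed this in the side view and made the later grasps lower.
- **Port angle:** the first fit of the port position was poor. I had assumed both ports were square to the extractor, but they are turned about 10° from it. I refitted them before moving.

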